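Uncover the blue staining dish

ROBOT

A 7-joint arm with a two-finger parallel gripper is mounted at the origin on a cart in front of the work surface, level with it; the furniture and walls round the work are solid. World frame = base frame: x ahead of the robot, y to its left, z up, the work surface at z = 0. Lengths are in mm, angles in rad, forces in N, time in s.
With the tool pointing down it reaches from about 400 to 875 mm from the base axis. Payload 4.4 kg.
Tool frame: the origin (TCP) lies between the finger pads; the fingertips stand 22 mm ahead of it and the grasp point (between the pads) lies 3 mm ahead of it; z points along the fingers, y is the line along which they close (so a half turn about z gives the same grasp; the last joint's range is limited). The gripper opens to 85 mm and grips with 20 to 120 N. Pads are 22 mm wide; open, the fingers measure 114 mm over their backs; the gripper's body (76 mm by 85 mm) begins 54 mm behind the grasp point. The pads swing forward as they close: fully open they stand 13 mm farther back than shut.
Start: joints at [-1.251, 0.628, 0.038, 1.517, -0.027, 0.996, -0.02], TCP at [244.574, 602.247, 253.313] pointing down, gripper open.
Joint ranges: [-3.06, 3.06], [-0.37, 2.12], [-1.25, 1.32], [0.18, 2.47], [-1.1, 4.24], [0.23, 1.98], [-2.94, 2.94]. Speed limits (rad/s): [2.57, 2.57, 3.14, 3.14, 3.14, 3.14, 3.14].

INTERFACE

Orientations are given as [roll, pitch, yaw] about the fixed x, y, z axes, in that order (R = Rz(yaw) Ry(pitch) Rx(roll)).
In Python, from cell import ctrl gives the robot as it stands.
- The arm moves only by the tool step_arm, never from a script. Its argument "plan" is a list of rows, each an object of numbers: "dx", "dy", "dz": the shift along the tool's x, y, z scaled (see below); "ax", "ay", "az": the turn, a rotation vector about the tool's x, y, z scaled (see below); "gripper": the opening, from 0 (shut) to 1 (fully open). A call has 1 to 20 rows; each row shifts and turns the commanded pose from where the row before left it, along the tool's axes as they then stand; what a row does not reach is not made up. The controller multiplies each number of a shift by 0.3 m and each number of a turn by 90 degrees. A row lasts 1/8 s, in which the tool goes at most 62.5 mm and 10.7 degrees, less where a joint would pass 70% of its speed; a pose out of reach is approached as far as the arm can. A call with a number of a shift or a turn outside -1 to 1 is refused whole. A call with a gripper value outside its range is refused whole. The fingers move at their own pace and stop on an object; the grip force is fixed at half the most. Time passes only in rows, so rows that do not move let the fingers close. It gives the time, the measured TCP pose, the force, the opening and the grip force at its end, in the units of the state.
- ctrl.read_state(): the state, without advancing time (a new reading comes with each control period).
- ctrl.get_image(name): name is "side" or "top"; returns a dict with "color" (384x512x3 uint8, red, green, blue), "range_z" (384x512 float32, mm along the optical axis (not along the pixel's ray), 0 where there is no reading), "fx", "fy", "cx", "cy" (pixels), "k1" (the pictures are not rectified: a ray, as slopes to the right and down, at radius r is drawn at 1 + k1 r^2 times it, then the intrinsics apply), "T" (4x4, takes a point from camera to world coordinates). Camera axes: x right, y down, z forward; pixel columns grow to the right and rows downward; lengths in mm; the calibration is good to about 2 mm. A picture is of the moment at which its call begins.
- ctrl.finish_job(): hands the job in; it is judged then, once.
The state is a dict: "clock": time; "qpos": joint angles; "qd": joint speeds; "tau": joint torques, N m; "eef_pos": TCP position; "tool_rot": TCP orientation; "force": force on the tool from outside, world axes, zero at the start; "torque": the same for the moment, N m; "width": finger opening in mm; "gripper_force": force on a finger pad.
Only numpy, scipy, OpenCV 4.12 (cv2) and the standard library are available. Lean on these libraries where they do the work, as an engineer would, in place of code of your own. Each camera call takes 0.05 s, during which the arm holds its last target. There are 200 camera calls.

TASK

Uncover the blue staining dish: lift its blue lid off by the knob and set it gently, knob up, wholly on the round cork mat. Leave the dish standing where it is, and leave the white dish covered and where it is.

Things in the scene. Friction and masses are not known exactly. Their poses are not given: they have to be found in the camera images.
- blue_lid: loose blue ceramic lid, about 0.12 kg, seated on the blue dish (origin 55 mm above the dish's). Origin: centre of its underside, z up. Going up: locating plug 72 mm across, 0-7 mm; round plate 97 mm across (too wide to grasp), 7-13 mm, crowned to 16 mm; thin neck; cylindrical knob 24 mm across, 19-45 mm. Round, so grasp at any yaw. Lifts straight off; plug has 5 mm play all round
- blue_dish: loose blue ceramic staining dish, round, 92 mm across (95 mm at a band near the foot), 62 mm high, inside 82 mm across, about 0.5 kg, standing on the table with its blue lid on; microscope slides stand inside. Origin: centre of its underside; z up
- white_lid: white ceramic lid of the same form and size as the blue one, seated on a white dish of the same form and size as the blue one (its origin 55 mm above the table): not to be disturbed. Origin: centre of its underside; z up
- lid_mat: round cork mat, 152 mm across and 6 mm thick, fixed flat on the table. Origin: centre of its underside on the table; z up. A lid resting on it stands on its plug, its origin 6 mm above the table
Mind the look-alikes: they are no part of the job. Several things have the shape of the lid_mat; the one meant has the colours described above.

How it is judged (in metres and radians):
On the way:
1. the blue lid is held by its knob, roughly level and clear above its dish (z of blue_lid in the frame of blue_dish above 0.075 m and contact force between the fingers and blue_lid above 0.5 N and horizontal distance between the grasp point and blue_lid below 0.03 m and z of the grasp point in the frame of blue_lid above 0.015 m and angle between blue_lid's own z axis and vertical below 0.5 rad), for 0.2 s.
At the end, for the whole second after the job is handed in: the blue lid lies at rest, knob up (within 10 degrees), flat on the cork mat with its centre within 30 mm of the mat's centre; the blue dish stands upright (within 10 degrees) within 25 mm of where it started; the white lid is level (within 10 degrees) on its dish, within 20 mm of where it started (horizontal distance between blue_lid and lid_mat below 0.03 m and z of blue_lid in the frame of lid_mat below 0.012 m and angle between each of blue_lid, blue_dish, white_lid's own z axis and vertical below 0.18 rad and linear speed of blue_lid below 0.02 m/s and distance of blue_dish from where it was at the start of the episode below 0.025 m and distance of white_lid from where it was at the start of the episode below 0.02 m); the robot touches nothing.
It fails at once if the blue lid was dropped or thrown: it fell free faster than 0.6 m/s (a drop of about 18 mm) (contact force between the fingers and blue_lid below 0.18 N and linear speed of blue_lid above 0.6 m/s).
It fails at once if the blue dish was tipped by more than 17 degrees or moved by more than 40 mm (angle between blue_dish's own z axis and vertical above 0.3 rad or distance of blue_dish from where it was at the start of the episode above 0.04 m).
It fails at once if the white lid was moved by more than 30 mm (distance of white_lid from where it was at the start of the episode above 0.03 m).
It also fails if it takes over 40 s, if anything falls off the work surface, if the arm or the gripper's body presses on something with over 40 N, if the wrist force passes 120 N, or if a joint passes its speed limit or range.

## Working session

There is one attempt and no reset: what is moved stays moved. The work goes in short steps, Python scripts to look and compute and a tool call to move; the robot and the scene stay as the last step left them, time stands still between calls to the robot, and variables do not carry over. Pictures are saved under pics/ and viewed, at most 10 in all, crops included, and the job is handed in when it is done.

Besides the shell and the picture viewer there is one more tool, called as name([rows], argument=value, ...), one row to a line, values as JSON. step_arm: Moves the arm, as the interface text tells. Shifts and turns lie within -1 to 1; 1 stands for 0.3 m of shift or 90 degrees of turn. Its arguments: {"type":"object","properties":{"plan":{"type":"array"}},"required":["plan"]}

```bash
mkdir -p pics
cat > h.py <<'E'
import numpy as np, cv2, json
from cell import ctrl
def pts(im):
    h,w=im["range_z"].shape
    u,v=np.meshgrid(np.arange(w),np.arange(h))
    K=np.array([[im["fx"],0,im["cx"]],[0,im["fy"],im["cy"]],[0,0,1.]])
    p=cv2.undistortPoints(np.stack([u,v],-1).reshape(-1,1,2).astype(float),K,np.array([im["k1"],0,0,0,0.])).reshape(h,w,2)
    z=im["range_z"].astype(float)
    P=np.dstack([p[...,0]*z,p[...,1]*z,z])
    T=np.array(im["T"])
    return P@T[:3,:3].T+T[:3,3], p
def save(im,n): cv2.imwrite(n,im["color"][...,::-1])
E
python3 - <<'E'
from h import *
s=ctrl.read_state();print({k:np.round(s[k],3).tolist() for k in s})
a=[]
for n in("top","side"):
    im=ctrl.get_image(n);np.save(f"{n}0.npy",im,allow_pickle=True);a.append(im["color"]);print(n,np.round(im["T"],3).tolist(),im["fx"],im["k1"])
    save(im,f"pics/{n}0.png")
E
```

```text
{'clock': 0.0, 'qpos': [-1.251, 0.629, 0.038, 1.518, -0.027, 0.996, -0.02], 'qd': [-0.0, 0.0, -0.0, -0.0, -0.001, -0.0, -0.0], 'tau': [-0.001, -56.34, 1.225, -19.344, 0.011, 0.011, 0.0], 'eef_pos': [244.343, 601.714, 252.405], 'tool_rot': [-3.14, -0.0, 2.756], 'force': [1.252, -0.866, -0.235], 'torque': [0.014, 0.005, -0.021], 'gripper_force': 0.0, 'width': 85.704}
top [[-0.003, -0.989, 0.146, 263.723], [-1.0, 0.007, 0.027, -16.082], [-0.028, -0.146, -0.989, 1144.135], [0.0, 0.0, 0.0, 1.0]] 354.7344240336776 -0.010687339798635953
side [[0.987, -0.112, 0.114, 269.103], [-0.16, -0.682, 0.714, -885.788], [-0.002, -0.723, -0.691, 925.382], [0.0, 0.0, 0.0, 1.0]] 349.09819065878423 -0.0355195355518942
```

View pics/top0.png

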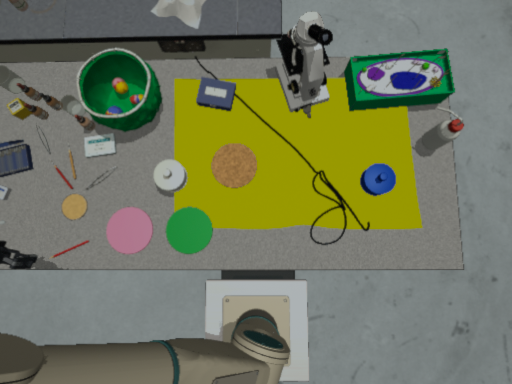

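View pics/side0.png

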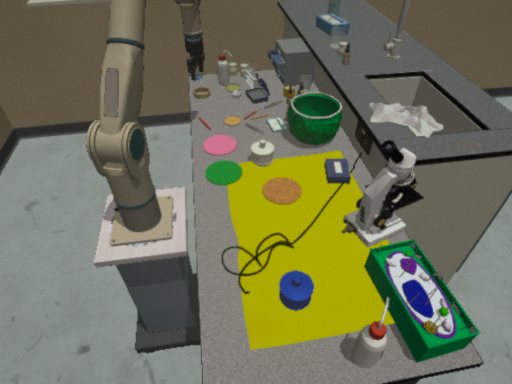

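The top view shows the blue lid at about (379,179), the cork mat at (234,166) and the white dish at (169,176). In the side view the blue dish is at (296,290) and the mat at (282,190). A cable runs just to the left of the blue dish.

Run:
```python
from h import *
for n,bs,ms in(("top",(379,179),(234,166)),("side",(296,290),(282,190))):
    im=np.load(f"{n}0.npy",allow_pickle=True).item();P,p=pts(im)
    hsv=cv2.cvtColor(im["color"],cv2.COLOR_RGB2HSV)
    v,u=np.mgrid[:384,:512]
    near=np.hypot(u-bs[0],v-bs[1])<30
    b=near&(hsv[...,0]>105)&(hsv[...,0]<130)&(hsv[...,1]>120)
    Q=P[b];print(n,"blue",b.sum(),"zmax",np.percentile(Q[:,2],[5,50,90,99]).round(1))
    for lo,hi in((60,75),(90,110)):
        q=Q[(Q[:,2]>lo)&(Q[:,2]<hi)]
        if len(q)>3:
            c,r=cv2.minEnclosingCircle(q[:,:2].astype(np.float32));print(lo,hi,len(q),np.round(c,1),round(r,1),q.mean(0).round(1),np.median(q[:,2]).round(1))
    m=(np.hypot(u-ms[0],v-ms[1])<32)&(hsv[...,0]<20)&(hsv[...,1]>60)
    q=P[m];c,r=cv2.minEnclosingCircle(q[:,:2].astype(np.float32));print("mat",m.sum(),np.round(c,1),round(r,1),q.mean(0).round(1))
    # ray-plane check of mat
    T=np.array(im["T"]);d=np.dstack([p,np.ones(p.shape[:2])])@T[:3,:3].T
    o=T[:3,3];R=o+d*((6-o[2])/d[...,2])[...,None];q=R[m];c,r=cv2.minEnclosingCircle(q[:,:2].astype(np.float32));print("mat ray",np.round(c,1),round(r,1),q.mean(0).round(1))
    # surroundings: tall things near the blue dish
    c=P[bs[1],bs[0]]
    f=(np.hypot(P[...,0]-c[0],P[...,1]-c[1])<160)&(P[...,2]>15)&~b&(im["range_z"]>0)
    if f.any():print("other tall",f.sum(),P[f].min(0).round(),P[f].max(0).round())
```

```text
top blue 829 zmax [ 36.   69.5  74.1 102.2]
60 75 670 [ 459.9 -380.3] 47.8 [ 457.5 -378.4   69.5] 69.6
90 110 59 [ 459.2 -381.7] 12.7 [ 459.8 -380.5   98.5] 99.4
mat 1534 [424.8  40.1] 170.6 [516.6  68.9   9.4]
mat ray [517.8  69.2] 73.6 [517.4  69.2   6. ]
other tall 373 [ 301. -511.   15.] [ 507. -214.  118.]
side blue 891 zmax [ 27.9  68.9  72.3 101.1]
60 75 712 [ 459.2 -383.7] 48.2 [ 457.7 -389.8   68.8] 69.0
90 110 57 [ 459.1 -383.3] 11.4 [ 458.5 -384.    98.7] 99.2
mat 781 [ 405.9 -373.3] 530.4 [516.3  60.5   9.7]
mat ray [518.2  66.4] 73.3 [517.3  64.1   6. ]
other tall 407 [ 305. -517.   15.] [ 507. -247.   95.]
```

step_arm([
  {"dx": -0.126,"dy": -0.109,"gripper": 1},
  {"dx": -0.126,"dy": -0.109,"gripper": 1},
  {"dx": -0.126,"dy": -0.109,"gripper": 1},
  {"dx": -0.126,"dy": -0.109,"gripper": 1},
  {"dx": -0.126,"dy": -0.109,"gripper": 1},
  {"dx": -0.126,"dy": -0.109,"gripper": 1},
  {"dx": -0.126,"dy": -0.109,"gripper": 1},
  {"dx": -0.126,"dy": -0.109,"gripper": 1},
  {"dx": -0.126,"dy": -0.109,"gripper": 1},
  {"dx": -0.126,"dy": -0.109,"gripper": 1},
  {"dx": -0.126,"dy": -0.109,"gripper": 1},
  {"dx": -0.126,"dy": -0.109,"gripper": 1},
  {"gripper": 1},
])

```text
invalid input
```

step_arm([
  {"dx": -0.126,"dy": -0.109,"dz": 0.0,"ax": 0.0,"ay": 0.0,"az": 0.0,"gripper": 1.0},
  {"dx": -0.126,"dy": -0.109,"dz": 0.0,"ax": 0.0,"ay": 0.0,"az": 0.0,"gripper": 1.0},
  {"dx": -0.126,"dy": -0.109,"dz": 0.0,"ax": 0.0,"ay": 0.0,"az": 0.0,"gripper": 1.0},
  {"dx": -0.126,"dy": -0.109,"dz": 0.0,"ax": 0.0,"ay": 0.0,"az": 0.0,"gripper": 1.0},
])

```text
clock: 0.6
eef_pos: [336.0, 422.4, 253.0]
tool_rot: [-3.141, 0.0, 2.756]
force: [-0.4, 0.3, 0.3]
width: 85.3
gripper_force: 0.0
```

step_arm([
  {"dx": -0.126,"dy": -0.109,"dz": 0,"ax": 0,"ay": 0,"az": 0,"gripper": 1},
  {"dx": -0.126,"dy": -0.109,"dz": 0,"ax": 0,"ay": 0,"az": 0,"gripper": 1},
  {"dx": -0.126,"dy": -0.109,"dz": 0,"ax": 0,"ay": 0,"az": 0,"gripper": 1},
  {"dx": -0.126,"dy": -0.109,"dz": 0,"ax": 0,"ay": 0,"az": 0,"gripper": 1},
  {"dx": -0.126,"dy": -0.109,"dz": 0,"ax": 0,"ay": 0,"az": 0,"gripper": 1},
  {"dx": -0.126,"dy": -0.109,"dz": 0,"ax": 0,"ay": 0,"az": 0,"gripper": 1},
  {"dx": -0.126,"dy": -0.109,"dz": 0,"ax": 0,"ay": 0,"az": 0,"gripper": 1},
  {"dx": -0.126,"dy": -0.109,"dz": 0,"ax": 0,"ay": 0,"az": 0,"gripper": 1},
  {"dx": -0.038,"dy": -0.146,"dz": 0,"ax": 0,"ay": 0,"az": 0,"gripper": 1},
  {"dx": -0.038,"dy": -0.146,"dz": 0,"ax": 0,"ay": 0,"az": 0,"gripper": 1},
  {"dx": -0.038,"dy": -0.146,"dz": 0,"ax": 0,"ay": 0,"az": 0,"gripper": 1},
  {"dx": -0.038,"dy": -0.146,"dz": 0,"ax": 0,"ay": 0,"az": 0,"gripper": 1},
  {"dx": -0.038,"dy": -0.146,"dz": 0,"ax": 0,"ay": 0,"az": 0,"gripper": 1},
  {"dx": -0.038,"dy": -0.146,"dz": 0,"ax": 0,"ay": 0,"az": 0,"gripper": 1},
  {"dx": -0.038,"dy": -0.146,"dz": 0,"ax": 0,"ay": 0,"az": 0,"gripper": 1},
  {"dx": -0.038,"dy": -0.146,"dz": 0,"ax": 0,"ay": 0,"az": 0,"gripper": 1},
  {"dx": 0,"dy": 0,"dz": 0,"ax": 0,"ay": 0,"az": 0,"gripper": 1},
])

```text
clock: 2.72
eef_pos: [468.0, -295.5, 253.0]
tool_rot: [-3.139, -0.0, 2.749]
force: [0.6, 0.3, -0.3]
width: 85.5
gripper_force: 0.0
```

step_arm([
  {"dx": -0.041,"dy": -0.14,"dz": 0,"ax": 0,"ay": 0,"az": 0,"gripper": 1},
  {"dx": -0.041,"dy": -0.14,"dz": 0,"ax": 0,"ay": 0,"az": 0,"gripper": 1},
  {"dx": 0,"dy": 0,"dz": 0.13,"ax": 0,"ay": 0,"az": 0,"gripper": 1},
  {"dx": 0,"dy": 0,"dz": 0.13,"ax": 0,"ay": 0,"az": 0,"gripper": 1},
  {"dx": 0,"dy": 0,"dz": 0.08,"ax": 0,"ay": 0,"az": 0,"gripper": 1},
  {"dx": 0,"dy": 0,"dz": 0,"ax": 0,"ay": 0,"az": 0,"gripper": 1},
])

```text
clock: 3.48
eef_pos: [460.2, -375.9, 149.3]
tool_rot: [3.14, -0.005, 2.757]
force: [-0.4, -0.7, 0.5]
width: 85.2
gripper_force: 0.0
```

Run:
```python
from h import *
s=ctrl.read_state();print(s["eef_pos"],s["tool_rot"])
im=ctrl.get_image("side");cv2.imwrite("pics/side1.png",cv2.resize(im["color"][180:372,200:456,::-1],None,fx=3,fy=3))
```

```text
[ 460.16916096 -375.94274554  149.27805506] [ 3.13959299 -0.00483714  2.7568988 ]
```

View pics/side1.png

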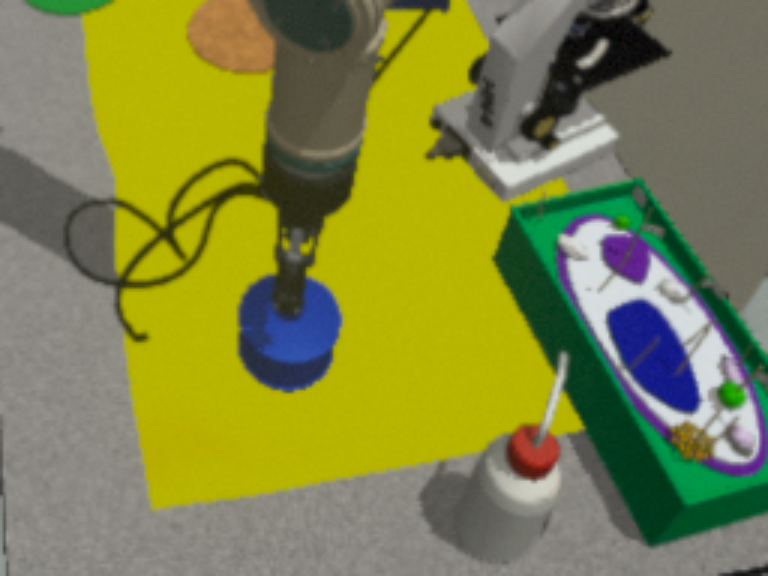

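The crop shows the open gripper over the lid's knob at about (290,300), with the cable clear to its left. I'll correct 6 mm in y, then descend.

step_arm([
  {"dx": -0.005,"dy": -0.021,"dz": 0.06,"ax": 0,"ay": 0,"az": 0,"gripper": 1},
  {"dx": 0,"dy": 0,"dz": 0.06,"ax": 0,"ay": 0,"az": 0,"gripper": 1},
  {"dx": 0,"dy": 0,"dz": 0.05,"ax": 0,"ay": 0,"az": 0,"gripper": 1},
  {"dx": 0,"dy": 0,"dz": 0,"ax": 0,"ay": 0,"az": 0,"gripper": 1},
  {"dx": 0,"dy": 0,"dz": 0,"ax": 0,"ay": 0,"az": 0,"gripper": 1},
])

```text
clock: 4.15
eef_pos: [460.2, -384.5, 100.4]
tool_rot: [-3.142, 0.0, 2.756]
force: [-0.3, -0.4, 0.3]
width: 85.1
gripper_force: 0.0
```

step_arm([
  {"dx": 0,"dy": 0.005,"dz": 0.01,"ax": 0,"ay": 0,"az": 0,"gripper": 1},
  {"dx": 0,"dy": 0,"dz": 0,"ax": 0,"ay": 0,"az": 0,"gripper": 0.45},
  {"dx": 0,"dy": 0,"dz": 0,"ax": 0,"ay": 0,"az": 0,"gripper": 0.4},
  {"dx": 0,"dy": 0,"dz": 0,"ax": 0,"ay": 0,"az": 0,"gripper": 0.35},
  {"dx": 0,"dy": 0,"dz": 0,"ax": 0,"ay": 0,"az": 0,"gripper": 0.2},
  {"dx": 0,"dy": 0,"dz": 0,"ax": 0,"ay": 0,"az": 0,"gripper": 0},
  {"dx": 0,"dy": 0,"dz": 0,"ax": 0,"ay": 0,"az": 0,"gripper": 0},
  {"dx": 0,"dy": 0,"dz": 0,"ax": 0,"ay": 0,"az": 0,"gripper": 0},
  {"dx": 0,"dy": 0,"dz": 0,"ax": 0,"ay": 0,"az": 0,"gripper": 0},
])

```text
clock: 5.28
eef_pos: [460.7, -383.2, 97.6]
tool_rot: [-3.141, 0.0, 2.756]
force: [-0.6, 0.7, 5.2]
width: 22.3
gripper_force: 58.7
```

step_arm([
  {"dx": 0,"dy": 0,"dz": -0.015,"ax": 0,"ay": 0,"az": 0,"gripper": 0},
  {"dx": 0,"dy": 0,"dz": -0.03,"ax": 0,"ay": 0,"az": 0,"gripper": 0},
  {"dx": 0,"dy": 0,"dz": -0.06,"ax": 0,"ay": 0,"az": 0,"gripper": 0},
  {"dx": 0,"dy": 0,"dz": -0.08,"ax": 0,"ay": 0,"az": 0,"gripper": 0},
  {"dx": 0,"dy": 0,"dz": -0.1,"ax": 0,"ay": 0,"az": 0,"gripper": 0},
  {"dx": 0,"dy": 0,"dz": 0,"ax": 0,"ay": 0,"az": 0,"gripper": 0},
  {"dx": 0,"dy": 0,"dz": 0,"ax": 0,"ay": 0,"az": 0,"gripper": 0},
])

```text
clock: 6.15
eef_pos: [460.3, -382.8, 182.8]
tool_rot: [3.141, -0.0, 2.756]
force: [0.1, 0.5, -1.8]
width: 22.0
gripper_force: 58.8
```

Run:
```python
from h import *
im=ctrl.get_image("side");cv2.imwrite("pics/side2.png",cv2.resize(im["color"][180:372,200:456,::-1],None,fx=3,fy=3))
```

```text
(no output)
```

View pics/side2.png

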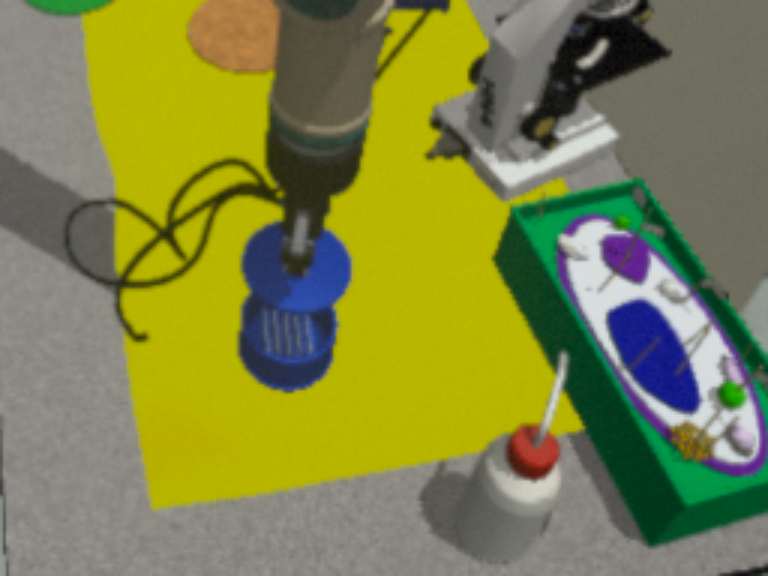

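The lid hangs level from the gripper at about (297,265). The dish below stands open with its slides inside at about (288,340). I'll carry it over to the mat.

step_arm([
  {"dx": 0.016,"dy": 0.061,"dz": 0,"ax": 0,"ay": 0,"az": 0,"gripper": 0},
  {"dx": 0.032,"dy": 0.122,"dz": 0,"ax": 0,"ay": 0,"az": 0,"gripper": 0},
  {"dx": 0.032,"dy": 0.122,"dz": 0,"ax": 0,"ay": 0,"az": 0,"gripper": 0},
  {"dx": 0.032,"dy": 0.122,"dz": 0,"ax": 0,"ay": 0,"az": 0,"gripper": 0},
  {"dx": 0.032,"dy": 0.122,"dz": 0,"ax": 0,"ay": 0,"az": 0,"gripper": 0},
  {"dx": 0.032,"dy": 0.122,"dz": 0,"ax": 0,"ay": 0,"az": 0,"gripper": 0},
  {"dx": 0.032,"dy": 0.122,"dz": 0,"ax": 0,"ay": 0,"az": 0,"gripper": 0},
  {"dx": 0.032,"dy": 0.122,"dz": 0,"ax": 0,"ay": 0,"az": 0,"gripper": 0},
  {"dx": 0.032,"dy": 0.122,"dz": 0,"ax": 0,"ay": 0,"az": 0,"gripper": 0},
  {"dx": 0.032,"dy": 0.122,"dz": 0,"ax": 0,"ay": 0,"az": 0,"gripper": 0},
  {"dx": 0.032,"dy": 0.122,"dz": 0,"ax": 0,"ay": 0,"az": 0,"gripper": 0},
  {"dx": 0.032,"dy": 0.122,"dz": 0,"ax": 0,"ay": 0,"az": 0,"gripper": 0},
  {"dx": 0.016,"dy": 0.061,"dz": 0,"ax": 0,"ay": 0,"az": 0,"gripper": 0},
  {"dx": 0,"dy": 0,"dz": 0,"ax": 0,"ay": 0,"az": 0,"gripper": 0},
  {"dx": 0,"dy": 0,"dz": 0,"ax": 0,"ay": 0,"az": 0,"gripper": 0},
])

```text
clock: 8.07
eef_pos: [518.7, 65.5, 182.6]
tool_rot: [-3.14, -0.0, 2.754]
force: [0.4, -0.6, -1.2]
width: 22.2
gripper_force: 58.9
```

Run:
```python
from h import *
im=ctrl.get_image("side");P,_=pts(im)
hsv=cv2.cvtColor(im["color"],cv2.COLOR_RGB2HSV)
b=(hsv[...,0]>105)&(hsv[...,0]<130)&(hsv[...,1]>120)&(im["range_z"]>0)
q=P[b&(P[...,2]>110)&(np.hypot(P[...,0]-518,P[...,1]-68)<90)]
c,r=cv2.minEnclosingCircle(q[:,:2].astype(np.float32));print(len(q),np.round(c,1),r,np.percentile(q[:,2],[2,20,50,80,98]).round(1))
d=q[:,:2].mean(0);A=np.c_[q[:,:2]-d,np.ones(len(q))];k=q[:,2];s=np.abs(k-np.median(k))<6
print("slopes",np.linalg.lstsq(A[s],k[s],rcond=None)[0].round(3))
cv2.imwrite("pics/side3.png",cv2.resize(im["color"][80:272,180:436,::-1],None,fx=3,fy=3))
```

```text
262 [521.9  64.9] 49.33273696899414 [148.7 150.6 152.3 153.7 155.8]
slopes [-1.00000e-03  3.00000e-03  1.52139e+02]
```

View pics/side3.png

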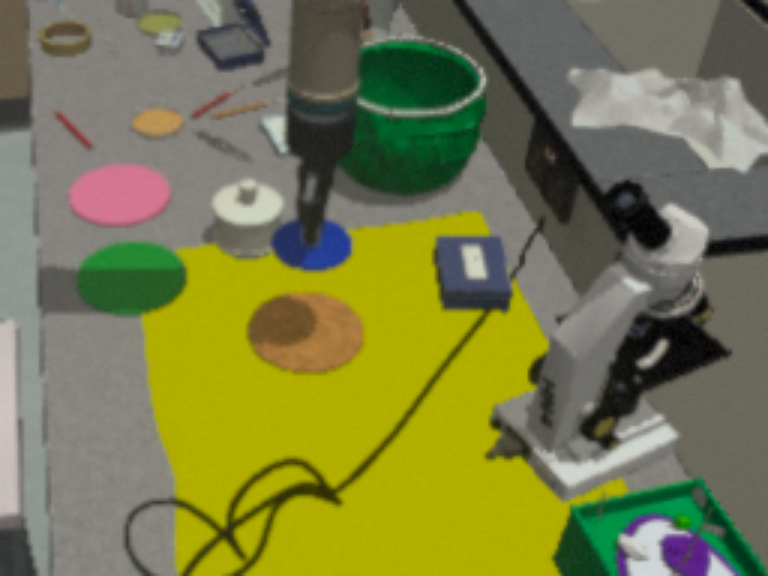

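The lid is level at about (311,243) in the crop, held over the mat at (306,331) and measured within 4 mm of its centre in xy. I'll lower it now.

step_arm([
  {"dx": 0,"dy": 0.007,"dz": 0.06,"ax": 0,"ay": 0,"az": 0,"gripper": 0},
  {"dx": 0,"dy": 0,"dz": 0.08,"ax": 0,"ay": 0,"az": 0,"gripper": 0},
  {"dx": 0,"dy": 0,"dz": 0.08,"ax": 0,"ay": 0,"az": 0,"gripper": 0},
  {"dx": 0,"dy": 0,"dz": 0.08,"ax": 0,"ay": 0,"az": 0,"gripper": 0},
  {"dx": 0,"dy": 0,"dz": 0.06,"ax": 0,"ay": 0,"az": 0,"gripper": 0},
  {"dx": 0,"dy": 0,"dz": 0.04,"ax": 0,"ay": 0,"az": 0,"gripper": 0},
  {"dx": 0,"dy": 0,"dz": 0.02,"ax": 0,"ay": 0,"az": 0,"gripper": 0},
  {"dx": 0,"dy": 0,"dz": 0,"ax": 0,"ay": 0,"az": 0,"gripper": 0},
  {"dx": 0,"dy": 0,"dz": 0,"ax": 0,"ay": 0,"az": 0,"gripper": 0},
])

```text
clock: 9.25
eef_pos: [520.3, 69.1, 57.3]
tool_rot: [3.141, 0.001, 2.756]
force: [-0.0, 0.4, -0.7]
width: 22.1
gripper_force: 58.9
```

step_arm([
  {"dx": 0,"dy": 0,"dz": 0.005,"ax": 0,"ay": 0,"az": 0,"gripper": 0},
  {"dx": 0,"dy": 0,"dz": 0.005,"ax": 0,"ay": 0,"az": 0,"gripper": 0},
  {"dx": 0,"dy": 0,"dz": 0,"ax": 0,"ay": 0,"az": 0,"gripper": 0},
  {"dx": 0,"dy": 0,"dz": 0,"ax": 0,"ay": 0,"az": 0,"gripper": 0},
])

```text
clock: 9.75
eef_pos: [519.9, 69.2, 53.8]
tool_rot: [3.142, 0.0, 2.756]
force: [0.0, -0.7, -0.5]
width: 22.3
gripper_force: 58.9
```

step_arm([
  {"dx": 0,"dy": 0,"dz": 0.005,"ax": 0,"ay": 0,"az": 0,"gripper": 0},
  {"dx": 0,"dy": 0,"dz": 0.005,"ax": 0,"ay": 0,"az": 0,"gripper": 0},
  {"dx": 0,"dy": 0,"dz": 0.003,"ax": 0,"ay": 0,"az": 0,"gripper": 0},
  {"dx": 0,"dy": 0,"dz": 0,"ax": 0,"ay": 0,"az": 0,"gripper": 0},
  {"dx": 0,"dy": 0,"dz": 0,"ax": 0,"ay": 0,"az": 0,"gripper": 0},
])

```text
clock: 10.38
eef_pos: [519.9, 69.1, 49.9]
tool_rot: [-3.142, -0.0, 2.756]
force: [-0.2, 0.2, -1.4]
width: 22.5
gripper_force: 58.9
```

step_arm([
  {"dx": 0,"dy": 0,"dz": 0.005,"ax": 0,"ay": 0,"az": 0,"gripper": 0},
  {"dx": 0,"dy": 0,"dz": 0,"ax": 0,"ay": 0,"az": 0,"gripper": 0},
  {"dx": 0,"dy": 0,"dz": 0,"ax": 0,"ay": 0,"az": 0,"gripper": 0},
])

```text
clock: 10.75
eef_pos: [520.0, 69.2, 48.6]
tool_rot: [3.141, 0.0, 2.756]
force: [-0.6, -0.6, 2.1]
width: 22.0
gripper_force: 59.5
```

step_arm([
  {"dx": 0,"dy": 0,"dz": 0.003,"ax": 0,"ay": 0,"az": 0,"gripper": 0},
  {"dx": 0,"dy": 0,"dz": 0,"ax": 0,"ay": 0,"az": 0,"gripper": 0},
  {"dx": 0,"dy": 0,"dz": 0,"ax": 0,"ay": 0,"az": 0,"gripper": 0},
])

```text
clock: 11.12
eef_pos: [520.0, 69.2, 48.5]
tool_rot: [3.141, 0.0, 2.756]
force: [-3.2, -0.0, 12.9]
width: 21.9
gripper_force: 60.5
```

Contact is firm (13 N, height as expected). I'll release gradually, then retreat straight up.

step_arm([
  {"dx": 0,"dy": 0,"dz": 0,"ax": 0,"ay": 0,"az": 0,"gripper": 0.35},
  {"dx": 0,"dy": 0,"dz": 0,"ax": 0,"ay": 0,"az": 0,"gripper": 0.5},
  {"dx": 0,"dy": 0,"dz": 0,"ax": 0,"ay": 0,"az": 0,"gripper": 0.8},
  {"dx": 0,"dy": 0,"dz": 0,"ax": 0,"ay": 0,"az": 0,"gripper": 1},
  {"dx": 0,"dy": 0,"dz": 0,"ax": 0,"ay": 0,"az": 0,"gripper": 1},
  {"dx": 0,"dy": 0,"dz": 0,"ax": 0,"ay": 0,"az": 0,"gripper": 1},
  {"dx": 0,"dy": 0,"dz": -0.04,"ax": 0,"ay": 0,"az": 0,"gripper": 1},
  {"dx": 0,"dy": 0,"dz": -0.08,"ax": 0,"ay": 0,"az": 0,"gripper": 1},
  {"dx": 0,"dy": 0,"dz": -0.15,"ax": 0,"ay": 0,"az": 0,"gripper": 1},
  {"dx": 0,"dy": 0,"dz": -0.15,"ax": 0,"ay": 0,"az": 0,"gripper": 1},
  {"dx": 0,"dy": 0,"dz": -0.15,"ax": 0,"ay": 0,"az": 0,"gripper": 1},
  {"dx": 0,"dy": 0,"dz": 0,"ax": 0,"ay": 0,"az": 0,"gripper": 1},
  {"dx": 0,"dy": 0,"dz": 0,"ax": 0,"ay": 0,"az": 0,"gripper": 1},
])

```text
clock: 12.75
eef_pos: [519.5, 69.2, 218.7]
tool_rot: [3.141, -0.0, 2.756]
force: [-0.3, -0.6, -1.0]
width: 85.3
gripper_force: 0.0
```

Run:
```python
from h import *
im=ctrl.get_image("side");P,_=pts(im)
hsv=cv2.cvtColor(im["color"],cv2.COLOR_RGB2HSV)
b=(hsv[...,0]>105)&(hsv[...,0]<130)&(hsv[...,1]>120)&(im["range_z"]>0)
q=P[b&(np.hypot(P[...,0]-518,P[...,1]-68)<80)&(P[...,2]>9)]
c,r=cv2.minEnclosingCircle(q[:,:2].astype(np.float32));print(len(q),np.round(c,1),r,np.percentile(q[:,2],[2,50,98]).round(1))
q=P[b&(np.hypot(P[...,0]-459,P[...,1]+382)<80)&(P[...,2]>54)]
c,r=cv2.minEnclosingCircle(q[:,:2].astype(np.float32));print("dish",len(q),np.round(c,1),r,q[:,2].max())
cv2.imwrite("pics/side4.png",cv2.resize(im["color"][120:340,180:436,::-1],None,fx=2.7,fy=2.7))
```

```text
299 [520.3  65.9] 48.059471130371094 [13.5 18.4 50.3]
dish 152 [ 458.4 -384.3] 45.17781066894531 66.11812165533718
```

View pics/side4.png

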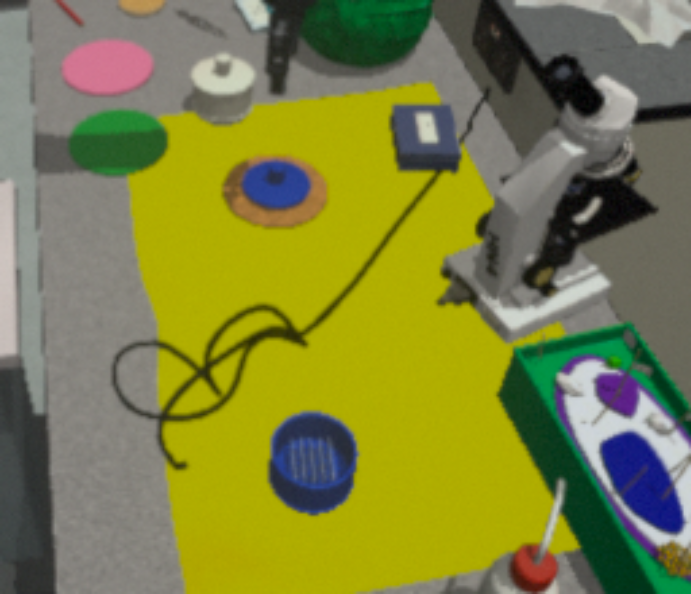

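The lid lies flat, knob up, near the mat's centre at about (276,188). The blue dish is still in place at (313,462), the white dish at (222,88) is still covered, and the gripper is clear. Handing in.

```bash
python3 -c "
from cell import ctrl
print(ctrl.finish_job())"
```

```text
the job is handed in; nothing more can be done
None
```

The blue lid is off its dish and lies flat, knob up, about 2 mm from the centre of the cork mat; the blue dish measured in place, the white dish still looked covered and in place, and the job was handed in at about 13 s (no verdict returned).

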